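# Hold a carving blank in the corner of the stop board

## Task

The side stop of the stop board is already set where it belongs but its clamp is loose: tighten its bar knob clockwise about a quarter turn, until the bar stands square across the fence, without shifting the stop along the fence. Then fetch the stepped wooden blank and hold it for the carver: flat on the board, with the full-height end (not the stepped one) firmly against the side stop and the long side flush and firmly against the back fence, both at once. Finish while still holding it pressed against both, and leave everything else on the bench where it is.

Things in the scene. Friction and masses are not known exactly. Their poses are not given: they have to be found in the camera images.
- board: Stop board: plywood, 240 (x) by 340 (y) by 18 mm thick, screwed to the bench. Origin at the centre of its underside; its x axis points across the board to the back fence (roughly away from the robot), y along the fence (roughly to the robot's left), z up.
- fence: Back fence: aluminium T-slot extrusion, 32 mm deep (x), 340 mm long (y), 22 mm high, fixed on the board. Origin at mid length on the bottom edge of its front face (which looks to -x), 70 mm to +x of the board's centre; axes as the board. Friction of the blank on fence, stop and board is about 0.4 to 0.7, so friction at one stop can carry a weak push meant for the other: 15 to 20 N each way is sure.
- stop: Side stop: aluminium carriage on the fence, slides along y; loose at first (5 N moves it; clamped it stands 60 N). Its arm, 20 mm thick, 85 mm long, top 30.5 mm above the board, reaches to -x; its face looking to -y is the stop face. Origin: inner corner of stop face, fence face and board top; axes as the board. Blank: x<0, y<0. The carriage covers the fence for y 0 to 52 mm, 30.5 mm high.
- knob (a joint): Clamp knob of the side stop, 0 to 1.6 rad, growing clockwise seen from above. At 0 its bar lies along the fence (loose), at 1.57 square across it (tight). Starts at 0 to 0.3, bites from about 0.7, counts as tight beyond 1.2. Takes 0.12 N m loose, about 0.25 N m when tight; stays where it is left.
- knob_grip (a point): On the knob's axis at the height to grip its bar: 59.5 mm above the board's top, 16 mm to +x and 27 mm to +y of the side stop's origin. The black bar is 54 mm long, 13 mm wide, 26 mm high (45.5 to 71.5 mm above the board); below it a hub 22 mm across, then the carriage top at 30.5 mm. The point's y axis runs along the bar and turns with it.
- blank: Light wooden carving blank, about 0.17 kg, 62 mm wide (x), 95 mm long (y), a step sawn out of one end: 60 mm high over the 70 mm at the +y end, 34 mm high over the 25 mm at the -y end. Starts on the bench, step up. Origin: centre of its underside. To end with its +y end on the stop face, +x side on the fence. Fence and stop arm are lower, so its top half can be gripped across the width.
- blank_corner (a point): Bottom corner of the blank, 31 mm to +x and 47.5 mm to +y of its origin: the corner that goes into the origin of the side stop.
- offcut: Plain square offcut 70 by 70 by 42 mm of the same wood, a bystander; it may lie where the blank might lie.
- gouge_a: Gouge, 170 mm long along its x axis, 25 mm thick, lying on the front part of the board along the y direction; a bystander.
- gouge_b: Gouge, 200 mm long, on the bench at the right; a bystander.
- mallet: Round wooden carver's mallet standing on its head, 205 mm high, 90 mm across, at the left; a bystander.
- mug: Black mug, 95 mm high, 82 mm across, behind the board; a bystander.
- glue: White glue bottle, 150 mm high, 58 mm across, at the left; a bystander.
- square: Try square, wooden stock and 120 mm steel blade, 14 mm high, flat on the bench at the left; a bystander.
- sander: Cork sanding block 65 by 110 by 33 mm on the bench at the right; a bystander.
- battery: Yellow and black drill battery, 75 by 115 by 63 mm, on the bench at the far right; a bystander.
There are look-alikes about, which are no part of the job. What is shaped like the blank but blue or green is not meant.

How it is judged:
By the outcome, as a careful person would: the job done as asked, in the order asked, and still so for the second after the job is handed in, while the arm keeps its last pose, push and grip.
It also fails if it takes over 70 s, if anything falls off the work surface, if the arm or the gripper's body presses on something with over 40 N, if the wrist force passes 120 N, or if a joint passes its speed limit or range.

## Robot

A 7-joint arm with a two-finger parallel gripper is mounted at the origin on the work surface. World frame = base frame: x ahead of the robot, y to its left, z up, the work surface at z = 0. Lengths are in m, angles in rad, forces in N, time in s.
With the tool pointing down it reaches from about 0.425 to 0.925 m from the base axis. Payload 6.8 kg.
Tool frame: the origin (TCP) lies at the very end of the fingers, on their centre line; the grasp point (between the pads) lies 19 mm behind it; z points along the fingers, y is the line along which they close (so a half turn about z gives the same grasp; the last joint's range is limited). The gripper opens to 85 mm and grips with 20 to 120 N. Pads are 22 mm wide; open, the fingers measure 114 mm over their backs; the gripper's body (76 mm by 85 mm) begins 54 mm behind the grasp point. The pads swing forward as they close: fully open they stand 13 mm farther back than shut.
Start: joints at [1.091, 0.477, 0.022, 1.555, -0.011, 1.109, -0.083], TCP at [0.245, -0.629, 0.231] pointing down, gripper open.
Joint ranges: [-2.96, 2.96], [-0.34, 2.1], [-1.41, 1.46], [0.24, 2.44], [-1.37, 4.51], [0.17, 1.92], [-2.96, 2.96]. Speed limits (rad/s): [2.39, 2.39, 3.14, 3.14, 3.14, 3.14, 3.14].

## Interface

Orientations are given as a unit quaternion [w, x, y, z].
In Python, from station import get_obs, read_camera, hand_in gives the robot as it stands.
- The arm moves only by the tool arm_command, never from a script. Its argument "commands" is one flat list of numbers, 7 for each row, row after row: the shift along the tool's x, y, z in m, then the turn, a rotation vector about the tool's x, y, z in degrees, then the opening, from 0 (shut) to 1 (fully open). In form: [tx, ty, tz, rx, ry, rz, fingers, tx, ty, tz, rx, ry, rz, fingers, ...]. A call has 1 to 8 rows; each row is the pose to reach, as a shift and turn from the pose commanded when the call began, along the tool's axes at that moment; what a row does not reach only later rows make up. A row lasts 1/10 s, in which the tool goes at most 50 mm and 8.59 degrees, less where a joint would pass 70% of its speed; a pose out of reach is approached as far as the arm can. A call with a gripper value outside its range is refused whole. The fingers move at their own pace and stop on an object; "force" is the grip in N (left out, the last holds). Time passes only in rows, so rows that repeat a pose let the fingers close. It gives the time, the measured TCP pose, the force, the opening and the grip force at its end, in the units of the state.
- get_obs(): the state, without advancing time (a new reading comes with each control period).
- read_camera(name): name is "side" or "top"; returns a dict with "img" (384x512x3 uint8, red, green, blue), "camera_matrix" (3x3 intrinsics, pixels), "pose" (4x4, takes a point from camera to world coordinates). Camera axes: x right, y down, z forward; pixel columns grow to the right and rows downward; lengths in m; the calibration is good to about 2 mm. A picture is of the moment at which its call begins. There is no depth.
- hand_in(): hands the job in; it is judged then, once.
The state is a dict: "t": time; "q": joint angles; "joint_vel": joint speeds; "joint_torque": joint torques, N m; "eef_pos": TCP position; "tool_rot": TCP orientation; "contact_force": force on the tool from outside, world axes, zero at the start; "torque": the same for the moment, N m; "gripper_width": opening from 0.0 (shut) to 1.0 (fully open); "grasp_force": force on a finger pad.
Only numpy, scipy, OpenCV 4.12 (cv2) and the standard library are available. Lean on these libraries where they do the work, as an engineer would, in place of code of your own. Each camera call takes 0.05 s, during which the arm holds its last target. There are 200 camera calls.

## Working session

There is one attempt and no reset: what is moved stays moved. The work goes in short steps, Python scripts to look and compute and a tool call to move; the robot and the scene stay as the last step left them, time stands still between calls to the robot, and variables do not carry over. Pictures are saved under pics/ and viewed, at most 10 in all, crops included, and the job is handed in when it is done.

Besides the shell and the picture viewer there is one more tool, called after "Call:" as name(argument=value, ...), one argument or row to a line, values as JSON. arm_command: Moves the arm, as the interface text tells. Its arguments: {"type":"object","properties":{"commands":{"type":"array","items":{"type":"number"}},"force":{"type":"number"}},"required":["commands"]}

```bash
mkdir -p pics; ls
python3 - <<'E'
from station import *
import cv2,numpy as np
o=get_obs();print(o['t'],o['eef_pos'],o['tool_rot'],o['gripper_width'])
for n in('top','side'):
    c=read_camera(n);cv2.imwrite(f'pics/{n}0.png',cv2.resize(c['img'][:,:,::-1],(800,600),interpolation=cv2.INTER_CUBIC));print(np.round(c['camera_matrix'],1),np.round(c['pose'],3))
    np.savez(f'{n}0.npz',**c)
E
```

```text
pics
0.0 [ 0.24498828 -0.62829478  0.23029631] [-9.37093069e-04  9.82769245e-01  1.84834178e-01 -2.43333806e-04] 0.9986316881992141
[[405.    0.  251.3]
 [  0.  405.  192.1]
 [  0.    0.    1. ]] [[-8.000e-03 -9.910e-01  1.330e-01  3.630e-01]
 [-1.000e+00  8.000e-03  1.000e-03  3.000e-03]
 [-2.000e-03 -1.330e-01 -9.910e-01  1.446e+00]
 [ 0.000e+00  0.000e+00  0.000e+00  1.000e+00]]
[[477.9   0.  247.6]
 [  0.  477.9 193.6]
 [  0.    0.    1. ]] [[-0.767 -0.492  0.411 -0.079]
 [-0.641  0.57  -0.514  0.77 ]
 [ 0.019 -0.658 -0.753  1.236]
 [ 0.     0.     0.     1.   ]]
```

View pics/top0.png

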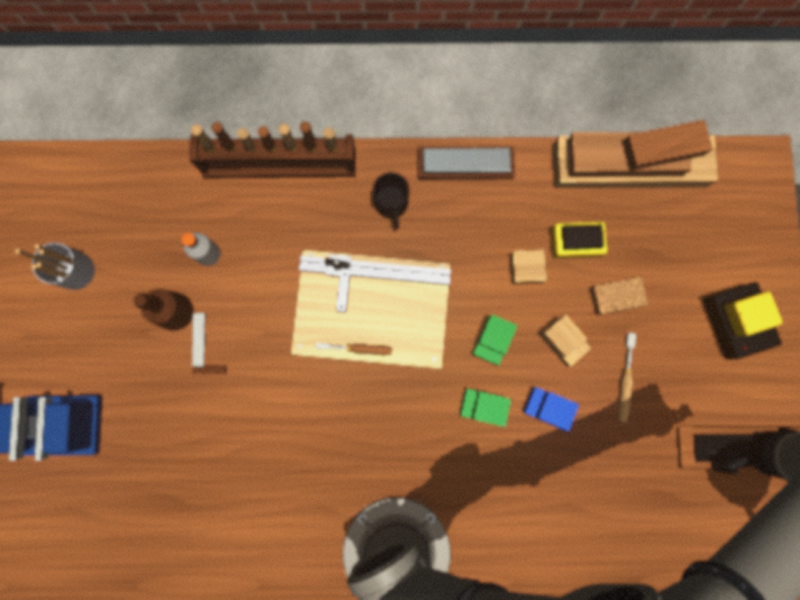

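View pics/side0.png

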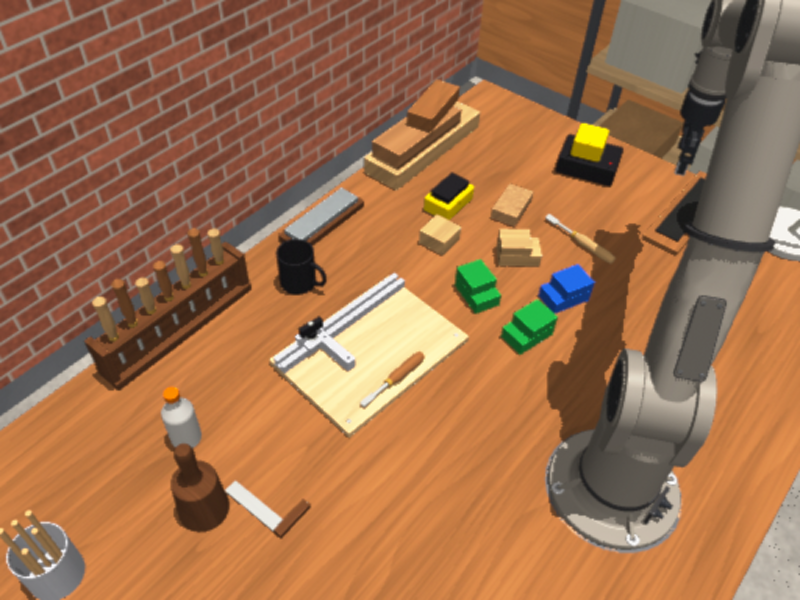

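The top view shows the wooden candidates: plain offcut at (529,266) and stepped wooden piece at (567,340). The green pieces at (495,340) and (486,407) and the blue one at (551,409) are look-alikes. The stop's arm is at (343,290) and its knob at (337,264). The wooden stepped piece fits, so I'll confirm it in an enlarged crop.

Run:
```python
import cv2,numpy as np
t=np.load('top0.npz')['img'];s=np.load('side0.npz')['img']
def c(i,x,y,w,h,z):return cv2.resize(i[y:y+h,x:x+w,::-1],(w*z,h*z),interpolation=cv2.INTER_CUBIC)
# each tile 400x300
A=c(t,340,190,50,50,6);B=c(s,305,135,50,50,6);C=c(t,185,155,50,50,6);D=c(s,170,190,75,50,6)
R1=np.hstack([A,B]);R2=np.hstack([C,D[:,:300]])
cv2.imwrite('pics/crop1.png',np.vstack([R1,R2]))
```

```text
(no output)
```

View pics/crop1.png

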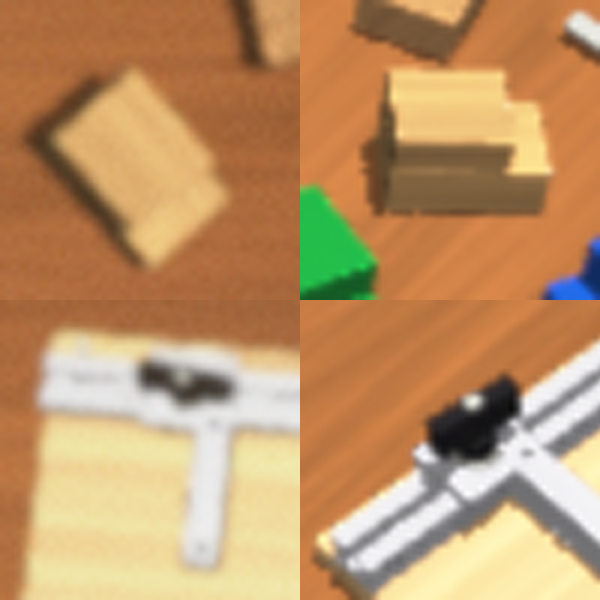

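The crop confirms it: wooden, 60 mm tall, with the low step toward the lower right of the top view, so the full-height end points up-left. Next I'll fit the poses of the knob, the board and the blank.

```bash
cat > h.py <<'E'
import numpy as np,cv2
from scipy.optimize import least_squares
def proj(c,P):
    p=np.linalg.inv(c['pose']);q=np.atleast_2d(P)@p[:3,:3].T+p[:3,3];q=q@c['camera_matrix'].T
    return q[:,:2]/q[:,2:]
def ray(c,uv,z):
    uv=np.atleast_2d(uv);d=np.c_[uv,np.ones(len(uv))]@np.linalg.inv(c['camera_matrix']).T@c['pose'][:3,:3].T;o=c['pose'][:3,3]
    return o+d*((z-o[2])/d[:,2])[:,None]
def hullimg(c,Ps,box,S=8):
    x,y,w,h=box;m=np.zeros((h*S,w*S),np.uint8)
    for P in Ps:
        u=(proj(c,P)-[x,y]+.5)*S-.5
        cv2.fillConvexPoly(m,cv2.convexHull(np.round(u*16).astype(np.int32)),255,shift=4)
    return cv2.resize(m,(w,h),interpolation=cv2.INTER_AREA)/255.
def knobP(x,y,t,zb=.018):
    # t: bar direction yaw (world)
    d=np.array([np.cos(t),np.sin(t)]);n=np.array([-d[1],d[0]])
    bar=[[*(np.array([x,y])+a*.027*d+b*.0065*n),zb+z] for a in(-1,1) for b in(-1,1) for z in(.0455,.0715)]
    hub=[[x+.011*np.cos(a),y+.011*np.sin(a),zb+z] for a in np.linspace(0,6.28,16) for z in(.0305,.0455)]
    return[np.array(bar),np.array(hub)]
def dark(c,box):
    x,y,w,h=box;v=c['img'][y:y+h,x:x+w].astype(float).max(2)
    return np.clip((150-v)/110,0,1)
def fitknob(cs,boxes,p0):
    obs=[cv2.GaussianBlur(dark(c,b),(0,0),1.) for c,b in zip(cs,boxes)]
    def f(p):return np.concatenate([(cv2.GaussianBlur(hullimg(c,knobP(*p),b),(0,0),1.)-o).ravel() for c,b,o in zip(cs,boxes,obs)])
    return least_squares(f,p0,x_scale=[.01,.01,.2],diff_step=.003,loss='soft_l1',f_scale=.3)
E
python3 - <<'E'
from h import *
T=dict(np.load('top0.npz'));S=dict(np.load('side0.npz'))
bt=(203,158,28,20);bs=(186,198,26,26)
p0=[*ray(T,[337/1.5625,264/1.5625],.085)[0,:2],1.3]
print('p0',p0, ray(S,[311/1.5625,327/1.5625],.08))
for cs,bb in(([T],[bt]),([S],[bs]),([T,S],[bt,bs])):
    r=fitknob(cs,bb,p0);print(np.round(r.x,4),r.cost)
# board segmentation
for n,c in(('T',T),('S',S)):
    hsv=cv2.cvtColor(c['img'],cv2.COLOR_RGB2HSV);print(n,hsv[{'T':212,'S':225}[n],{'T':250,'S':250}[n]])
# manual blank points crop A,B
f=lambda a,o:(np.array(a)+.5)/6-.5+o
A=f([[132,68],[50,137],[213,158],[128,232]],[340,190]);print(ray(T,A,.06))
A2=f([[229,196],[150,268]],[340,190]);print(ray(T,A2,.034))
B=f([[88,70],[205,70],[215,145],[85,142]],[305,135]);print(ray(S,B,.06))
v=np.array([[302,252],[450,264],[441,367],[292,354]])/1.5625;print('board',ray(T,v[2:],.018))
v=np.array([[302,253],[450,264],[449,282],[300,271]])/1.5625;print('fence top',ray(T,v,.04))
v=np.array([[338,311],[347,311]])/1.5625;print('arm end',ray(T,v,.0485))
E
```

```text
p0 [np.float64(0.6258823439289702), np.float64(0.1252819954882578), 1.3] [[0.62569264 0.12959661 0.08      ]]
[0.6281 0.1274 1.2104] 9.091602033418033
[0.6277 0.129  1.4813] 5.873341310259767
[0.6295 0.1279 1.4125] 15.790545120986076
T [ 24  84 239]
S [ 26  67 254]
[[ 0.51491716 -0.37514037  0.06      ]
 [ 0.47562523 -0.3265637   0.06      ]
 [ 0.46289761 -0.41908449  0.06      ]
 [ 0.42117329 -0.36875719  0.06      ]]
[[ 0.44264442 -0.43522408  0.034     ]
 [ 0.40143714 -0.38754423  0.034     ]]
[[ 0.5135857  -0.37466947  0.06      ]
 [ 0.46040091 -0.42092251  0.06      ]
 [ 0.42112585 -0.37053037  0.06      ]
 [ 0.48022781 -0.32253123  0.06      ]]
board [[ 0.40188669 -0.10318055  0.018     ]
 [ 0.43357045  0.23177931  0.018     ]]
fence top [[ 0.66055237  0.20870246  0.04      ]
 [ 0.63257238 -0.12597817  0.04      ]
 [ 0.59141126 -0.12291861  0.04      ]
 [ 0.61918928  0.21274158  0.04      ]]
arm end [[0.5266612  0.12588954 0.0485    ]
 [0.52650544 0.10587563 0.0485    ]]
```

Run:
```python
from h import *
T=dict(np.load('top0.npz'));S=dict(np.load('side0.npz'))
im=T['img']
print('blue rows');
for r in(180,184,188,192,196):print(r,im[r,210:228,2])
print('knob max', );
for r in range(161,176):print(r,im[r,203:231].max(1))
m=(im[158:180,200:232].max(2)<90).astype(np.uint8)
ys,xs=np.nonzero(m);print(len(xs),cv2.minAreaRect(np.c_[xs+200,ys+158].astype(np.float32)))
w=np.clip((110-im[158:180,200:232].max(2).astype(float))/70,0,1);Y,X=np.mgrid[158:180,200:232]
cx,cy=(w*X).sum()/w.sum(),(w*Y).sum()/w.sum();print(cx,cy,ray(T,[cx,cy],.085),np.degrees(.5*np.arctan2(2*(w*(X-cx)*(Y-cy)).sum(),(w*((X-cx)**2-(Y-cy)**2)).sum())))
```

```text
blue rows
180 [169 169 167 167 169 169 175 199 224 232 234 231 210 165 157 164 164 167]
184 [153 156 151 153 152 163 189 218 231 235 233 227 199 163 154 158 161 162]
188 [162 161 161 158 156 156 183 223 234 235 234 213 172 146 155 154 154 156]
192 [161 163 164 164 167 185 214 232 236 237 233 210 164 155 157 157 158 159]
196 [150 157 154 153 156 186 217 215 203 212 212 178 154 154 153 156 155 157]
knob max
161 [220 214 213 214 211 213 211 204 199 198 193 186 180 181 187 186 182 184
 182 176 178 175 171 171 167 165 168 166]
162 [234 234 234 235 233 232 229 225 222 218 213 207 204 208 213 213 212 211
 207 200 196 191 187 181 180 181 182 182]
163 [239 239 237 236 236 234 229 226 224 226 224 220 224 227 229 230 230 228
 223 218 213 213 214 209 210 208 210 211]
164 [236 237 237 236 229 216 201 197 202 211 217 220 223 227 228 232 231 231
 230 228 223 225 227 228 228 227 229 228]
165 [232 233 234 229 211 171 138 140 151 163 182 193 201 207 212 219 223 227
 226 226 225 226 228 229 232 233 232 232]
166 [227 230 228 220 188 129  88  86  94 105 130 156 173 163 172 182 191 195
 204 213 218 223 22
[... 594 characters left out ...]
23 229 230 230 227 219]
172 [225 226 224 224 227 226 227 231 232 227 201 167 144 145 154 175 190 192
 188 194 204 217 228 231 232 232 231 228]
173 [205 209 208 209 214 223 229 231 234 232 225 206 196 200 209 215 222 226
 226 227 227 226 230 232 232 234 231 232]
174 [202 199 200 198 202 213 224 227 226 227 228 225 225 228 229 230 228 222
 227 229 230 228 228 229 230 230 231 231]
175 [226 225 221 219 215 215 213 214 212 212 211 220 221 223 229 230 222 207
 215 222 216 210 209 210 210 216 220 217]
29 ((215.26925659179688, 168.65383911132812), (13.335897445678711, 3.1378581523895264), 11.309932708740234)
215.4095238095238 168.63116883116882 [[0.62703251 0.12621128 0.085     ]] 11.938121352085318
```

Call:
arm_command(
  commands=[0.631,-0.565,0.02,0,0,-60.7,0.45,0.631,-0.565,0.02,0,0,-60.7,0.45,0.631,-0.565,0.02,0,0,-60.7,0.45,0.631,-0.565,0.02,0,0,-60.7,0.45,0.631,-0.565,0.02,0,0,-60.7,0.45,0.631,-0.565,0.02,0,0,-60.7,0.45,0.631,-0.565,0.02,0,0,-60.7,0.45,0.631,-0.565,0.02,0,0,-60.7,0.45],
  force=20,
)

```text
t: 0.9
eef_pos: [0.4261, -0.2703, 0.2217]
tool_rot: [-0.0, 0.753, 0.658, -0.0]
contact_force: [0.8, -1.0, -0.2]
gripper_width: 0.449
grasp_force: 0.0
```

```bash
cat > go.py <<'E'
import sys,numpy as np
from station import get_obs
from scipy.spatial.transform import Rotation as R
# target: x y z yaw(deg, world yaw of tool x axis); prints shift/turn in tool axes
def go(x,y,z,yaw):
    o=get_obs();q=o['tool_rot'];r=R.from_quat([*q[1:],q[0]])
    t=R.from_euler('z',yaw,degrees=True)*R.from_euler('x',180,degrees=True)
    print('t',round(o['t'],2),'pos',np.round(o['eef_pos'],4),'yaw',np.degrees(np.arctan2(*r.as_matrix()[1::-1,0])).round(2),'F',np.round(o['contact_force'],1),'M',np.round(o['torque'],2),'w',round(o['gripper_width'],3),'g',round(o['grasp_force'],1),'q7',round(o['q'][6],2))
    print('shift',np.round(r.inv().apply(np.array([x,y,z])-o['eef_pos']),4),'turn',np.round((r.inv()*t).as_rotvec(degrees=True),2))
go(*map(float,sys.argv[1:5]))
E
python3 go.py .628 .127 .2 82
```

```text
t 0.9 pos [ 0.4261 -0.2703  0.2217] yaw 82.23 F [ 0.8 -1.  -0.2] M [-0.04 -0.05 -0.04] w 0.449 g 0.0 q7 0.21
shift [0.4209 0.1463 0.0217] turn [-0.01  0.    0.23]
```

Call:
arm_command(
  commands=[0.421,0.146,0.022,0,0,0,0.45,0.421,0.146,0.022,0,0,0,0.45,0.421,0.146,0.022,0,0,0,0.45,0.421,0.146,0.022,0,0,0,0.45,0.421,0.146,0.022,0,0,0,0.45,0.421,0.146,0.022,0,0,0,0.45,0.421,0.146,0.022,0,0,0,0.45,0.421,0.146,0.022,0,0,0,0.45],
)

```text
t: 1.7
eef_pos: [0.6085, 0.085, 0.2017]
tool_rot: [-0.0, 0.755, 0.656, -0.0]
contact_force: [0.9, -0.4, -0.0]
gripper_width: 0.45
grasp_force: 0.0
```

```bash
python3 go.py .628 .127 .14 82
```

```text
t 1.7 pos [0.6085 0.085  0.2017] yaw 81.98 F [ 0.9 -0.4 -0. ] M [-0.04 -0.07 -0.  ] w 0.45 g 0.0 q7 -0.59
shift [0.0443 0.0135 0.0616] turn [-0.03  0.03 -0.02]
```

Call:
arm_command(
  commands=[0.0443,0.0135,0.062,0,0,0,0.45,0.0443,0.0135,0.062,0,0,0,0.45,0.0443,0.0135,0.092,0,0,0,0.45,0.0443,0.0135,0.092,0,0,0,0.45,0.0443,0.0135,0.092,0,0,0,0.45],
)

```text
t: 2.2
eef_pos: [0.6272, 0.1248, 0.11]
tool_rot: [-0.0, 0.755, 0.656, -0.001]
contact_force: [0.4, 0.6, 1.3]
gripper_width: 0.45
grasp_force: 0.0
```

```bash
python3 go.py .628 .127 .0585 82;python3 - <<'E'
from station import *
from h import *
o=get_obs();P=o['eef_pos'];ims=[]
T=read_camera('top');S=read_camera('side')
for c,b in((T,(185,140,60,50)),(S,(160,170,60,50))):
    im=c['img'].copy();x,y,w,h=b
    i=cv2.resize(im[y:y+h,x:x+w,::-1],None,fx=6.5,fy=6.5,interpolation=cv2.INTER_CUBIC)
    for Q,col in((P,(0,0,255)),(np.array([.628,.127,.0895]),(0,255,0))):
        u=(proj(c,Q)[0]-[x,y]+.5)*6.5
        cv2.circle(i,tuple(int(a) for a in u),3,col,-1)
    ims.append(i)
cv2.imwrite('pics/k1.png',np.hstack(ims))
E
```

```text
t 2.2 pos [0.6272 0.1248 0.11  ] yaw 81.98 F [0.4 0.6 1.3] M [-0.    0.01  0.09] w 0.45 g 0.0 q7 -0.7
shift [0.0023 0.0005 0.0515] turn [-0.08  0.05 -0.02]
```

View pics/k1.png

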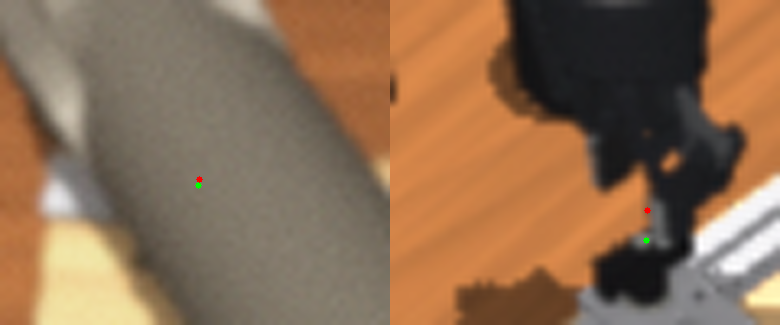

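The side view shows the bar and its white centre dot near (638,238), with the fingers straddling it, midpoint near (635,212). The alignment is good, so I'm descending and gripping lightly.

Call:
arm_command(
  commands=[0.0,0.0,0.02,0,0,0,0.45,0.0,0.0,0.04,0,0,0,0.45,0.0,0.0,0.0515,0,0,0,0.45,0.0,0.0,0.0515,0,0,0,0.45,0.0,0.0,0.0515,0,0,0,0.45,0.0,0.0,0.0515,0,0,0,0.45],
)

```text
t: 2.9
eef_pos: [0.6285, 0.1257, 0.0601]
tool_rot: [0.001, 0.755, 0.656, 0.001]
contact_force: [-0.9, -0.0, 0.6]
gripper_width: 0.45
grasp_force: 0.0
```

```bash
python3 go.py .628 .127 .0585 82
```

```text
t 2.9 pos [0.6285 0.1257 0.0601] yaw 81.99 F [-0.9 -0.   0.6] M [-0.01 -0.03 -0.  ] w 0.45 g 0.0 q7 -0.73
shift [ 0.0012 -0.0007  0.0016] turn [ 0.12 -0.05 -0.01]
```

Call:
arm_command(
  commands=[0.001,0,0,0,0,0,0.3,0.001,0,0,0,0,0,0.2,0.001,0,0,0,0,0,0.1,0.001,0,0,0,0,0,0.1,0.001,0,0,0,0,0,0.1,0.001,0,0,0,0,0,0.1],
  force=20,
)

```text
t: 3.5
eef_pos: [0.6294, 0.1265, 0.0598]
tool_rot: [0.001, 0.755, 0.656, 0.001]
contact_force: [4.4, -0.2, 6.7]
gripper_width: 0.234
grasp_force: 20.0
```

```bash
python3 go.py .628 .127 .0585 82
```

```text
t 3.5 pos [0.6294 0.1265 0.0598] yaw 81.98 F [ 4.4 -0.2  6.7] M [-0.16 -1.02 -0.03] w 0.234 g 20.0 q7 -0.73
shift [ 0.0003 -0.0015  0.0013] turn [ 0.19 -0.06 -0.02]
```

Width reads 20 mm rather than 13, so the bar is turned clockwise relative to the pads by about 15°, which matches the top-view fit. I'll align the pads to it.

Call:
arm_command(
  commands=[0,0,0,0,0,4,0.1,0,0,0,0,0,8,0.1,0,0,0,0,0,8,0.1],
)

```text
t: 3.8
eef_pos: [0.6293, 0.1266, 0.0598]
tool_rot: [0.001, 0.799, 0.601, 0.001]
contact_force: [4.0, -1.0, 5.6]
gripper_width: 0.239
grasp_force: 20.0
```

```bash
python3 go.py .628 .127 .0585 74
```

```text
t 3.8 pos [0.6293 0.1266 0.0598] yaw 73.89 F [ 4.  -1.   5.6] M [-0.25 -1.01  0.03] w 0.239 g 20.0 q7 -0.85
shift [ 0.     -0.0014  0.0013] turn [ 0.18 -0.08 -0.11]
```

Call:
arm_command(
  commands=[0,0,0,0,0,4,0.1,0,0,0,0,0,8,0.1,0,0,0,0,0,8,0.1],
)

```text
t: 4.1
eef_pos: [0.6293, 0.1266, 0.0598]
tool_rot: [0.001, 0.839, 0.544, 0.001]
contact_force: [4.6, -1.2, 5.5]
gripper_width: 0.243
grasp_force: 20.0
```

```bash
python3 go.py .628 .127 .0585 66
```

```text
t 4.1 pos [0.6293 0.1266 0.0598] yaw 65.89 F [ 4.6 -1.2  5.5] M [-0.18 -1.01  0.09] w 0.243 g 20.0 q7 -0.97
shift [-0.0001 -0.0014  0.0013] turn [ 0.17 -0.1  -0.11]
```

Run:
```python
from station import *
from h import *
S=read_camera('side');np.savez('side1.npz',**S);b=(165,175,75,60);x,y,w,h=b
A=cv2.resize(S['img'][y:y+h,x:x+w,::-1],None,fx=8,fy=8,interpolation=cv2.INTER_CUBIC)
for yaw,col in((85,(0,255,0)),(66,(0,0,255))):
    t=np.radians(yaw)
    for z in(.0635,.0895):
        for s in(-1,1):
            u=(proj(S,np.array([.628+s*.027*np.cos(t),.127+s*.027*np.sin(t),z]))[0]-[x,y]+.5)*8
            cv2.circle(A,tuple(int(a) for a in u),3,col,-1)
cv2.imwrite('pics/k2.png',A)
```

```text
(no output)
```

View pics/k2.png

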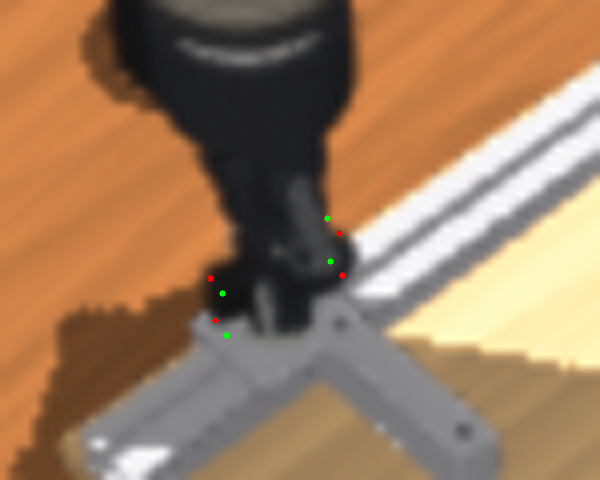

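The side view shows the bar from about (210,290) to (352,265), turned to about 66°. The fingertips reach down to the hub, near (300,325), so the tips may be gripping the hub. I'll raise 7 mm and check the width.

Call:
arm_command(
  commands=[0,0,0,0,0,0,0.3,0,0,-0.004,0,0,0,0.3,0,0,-0.007,0,0,0,0.3,0,0,-0.007,0,0,0,0.3,0,0,-0.007,0,0,0,0.1,0,0,-0.007,0,0,0,0.1,0,0,-0.007,0,0,0,0.1,0,0,-0.007,0,0,0,0.1],
)

```text
t: 4.95
eef_pos: [0.6289, 0.1259, 0.0661]
tool_rot: [0.001, 0.839, 0.544, 0.001]
contact_force: [3.8, -2.3, 1.6]
gripper_width: 0.149
grasp_force: 19.5
```

```bash
python3 go.py .628 .127 .0585 66
```

```text
t 4.95 pos [0.6289 0.1259 0.0661] yaw 65.96 F [ 3.8 -2.3  1.6] M [-0.43 -1.   -0.12] w 0.149 g 19.5 q7 -0.96
shift [ 0.0006 -0.0013  0.0076] turn [ 0.12 -0.04 -0.04]
```

Call:
arm_command(
  commands=[0,0.001,0,0,0,0,0.1,0,0.001,0,0,0,5,0.1,0,0.001,0,0,0,10,0.1,0,0.001,0,0,0,15,0.1,0,0.001,0,0,0,15,0.1],
)

```text
t: 5.45
eef_pos: [0.6287, 0.1261, 0.0661]
tool_rot: [0.0, 0.903, 0.43, 0.0]
contact_force: [1.9, -0.4, 6.3]
gripper_width: 0.15
grasp_force: 20.0
```

```bash
python3 go.py .628 .127 .0585 -5
```

```text
t 5.45 pos [0.6287 0.1261 0.0661] yaw 50.97 F [ 1.9 -0.4  6.3] M [-0.36 -0.38 -0.12] w 0.15 g 20.0 q7 -1.18
shift [ 0.0002 -0.0012  0.0076] turn [ 2.000e-02 -2.000e-02  5.597e+01]
```

Call:
arm_command(
  commands=[0,0,0,0,0,6,0.1,0,0,0,0,0,12,0.1,0,0,0,0,0,18,0.1,0,0,0,0,0,18,0.1],
)

```text
t: 5.85
eef_pos: [0.6285, 0.1264, 0.066]
tool_rot: [-0.0, 0.959, 0.284, 0.0]
contact_force: [1.8, -1.8, 5.6]
gripper_width: 0.15
grasp_force: 20.1
```

```bash
python3 go.py .628 .127 .0585 -5
```

```text
t 5.85 pos [0.6285 0.1264 0.066 ] yaw 33.01 F [ 1.8 -1.8  5.6] M [-0.25 -0.23 -0.11] w 0.15 g 20.1 q7 -1.44
shift [-0.0001 -0.0008  0.0075] turn [-0.   -0.   38.01]
```

Call:
arm_command(
  commands=[-0.0002,0.0003,0,0,0,6,0.1,-0.0002,0.0003,0,0,0,12,0.1,-0.0002,0.0003,0,0,0,18,0.1,-0.0002,0.0003,0,0,0,24,0.1,-0.0002,0.0003,0,0,0,30,0.1,-0.0002,0.0003,0,0,0,36,0.1,-0.0002,0.0003,0,0,0,38,0.1,-0.0002,0.0003,0,0,0,38,0.1],
  force=40,
)

```text
t: 6.65
eef_pos: [0.6284, 0.1272, 0.066]
tool_rot: [-0.001, 0.999, -0.042, -0.0]
contact_force: [0.3, 1.1, 5.1]
gripper_width: 0.144
grasp_force: 44.3
```

```bash
python3 go.py .628 .127 .0585 -5
```

```text
t 6.65 pos [0.6284 0.1272 0.066 ] yaw -4.84 F [0.3 1.1 5.1] M [ 0.1  -0.13 -0.05] w 0.144 g 44.3 q7 -2.0
shift [-0.0003  0.0002  0.0075] turn [-0.07  0.01  0.16]
```

The knob is turned square, and Fy stayed under 2.5 N throughout. Releasing and lifting.

Call:
arm_command(
  commands=[0,0,0,0,0,0,0.3,0,0,0,0,0,0,0.4,0,0,-0.02,0,0,0,0.5,0,0,-0.06,0,0,0,0.6,0,0,-0.1,0,0,0,0.9,0,0,-0.13,0,0,0,0.9,0,0,-0.13,0,0,0,0.9],
  force=30,
)

```text
t: 7.35
eef_pos: [0.6307, 0.1263, 0.2001]
tool_rot: [-0.001, 0.999, -0.043, 0.003]
contact_force: [0.7, 0.9, 0.3]
gripper_width: 0.905
grasp_force: 0.0
```

```bash
python3 go.py .468 -.373 .12 38.5
```

```text
t 7.35 pos [0.6307 0.1263 0.2001] yaw -4.95 F [0.7 0.9 0.3] M [ 0.02 -0.03 -0.  ] w 0.905 g 0.0 q7 -1.98
shift [-0.1195  0.5117  0.078 ] turn [-1.000e-02 -4.000e-01 -4.345e+01]
```

Call:
arm_command(
  commands=[-0.1195,0.512,0,0,0,-43.5,0.9,-0.1195,0.512,0,0,0,-43.5,0.9,-0.1195,0.512,0,0,0,-43.5,0.9,-0.1195,0.512,0,0,0,-43.5,0.9,-0.1195,0.512,0,0,0,-43.5,0.9,-0.1195,0.512,0,0,0,-43.5,0.9,-0.1195,0.512,0,0,0,-43.5,0.9,-0.1195,0.512,0,0,0,-43.5,0.9],
)

```text
t: 8.15
eef_pos: [0.5037, -0.2513, 0.1944]
tool_rot: [-0.001, 0.944, 0.33, -0.001]
contact_force: [0.6, -0.0, 0.8]
gripper_width: 0.904
grasp_force: 0.0
```

```bash
python3 go.py .468 -.373 .12 38.5
python3 - <<'E'
from station import *
from h import *
S=read_camera('side');x,y,w,h=(165,175,75,60)
A=cv2.resize(S['img'][y:y+h,x:x+w,::-1],None,fx=5,fy=5,interpolation=cv2.INTER_CUBIC)
S0=dict(np.load('side0.npz'));B=cv2.resize(S0['img'][y:y+h,x:x+w,::-1],None,fx=5,fy=5,interpolation=cv2.INTER_CUBIC)
T=read_camera('top');T0=dict(np.load('top0.npz'));x,y,w,h=(185,155,75,48)
C,D=[cv2.resize(c['img'][y:y+h,x:x+w,::-1],None,fx=5,fy=5,interpolation=cv2.INTER_CUBIC) for c in(T,T0)]
for r in(180,184,188,192):print([np.round(np.interp(0,[0],[0])+next(k+ (195-int(v[k]))/(int(v[k+1])-int(v[k])) for k in range(30) if v[k]<195<=v[k+1])+205,2) for v in(T0['img'][r,205:240,2].astype(int),T['img'][r,205:240,2].astype(int))])
cv2.imwrite('pics/k3.png',np.vstack([np.hstack([B,A]),np.hstack([D,C])]))
E
```

```text
t 8.15 pos [ 0.5037 -0.2513  0.1944] yaw 38.56 F [ 0.6 -0.   0.8] M [-0.04 -0.06 -0.04] w 0.904 g 0.0 q7 -0.58
shift [-0.1037  0.0731  0.0743] turn [-0.13  0.06  0.06]
[np.float64(216.83), np.float64(216.52)]
[np.float64(216.21), np.float64(216.03)]
[np.float64(216.3), np.float64(216.18)]
[np.float64(215.34), np.float64(214.88)]
```

View pics/k3.png

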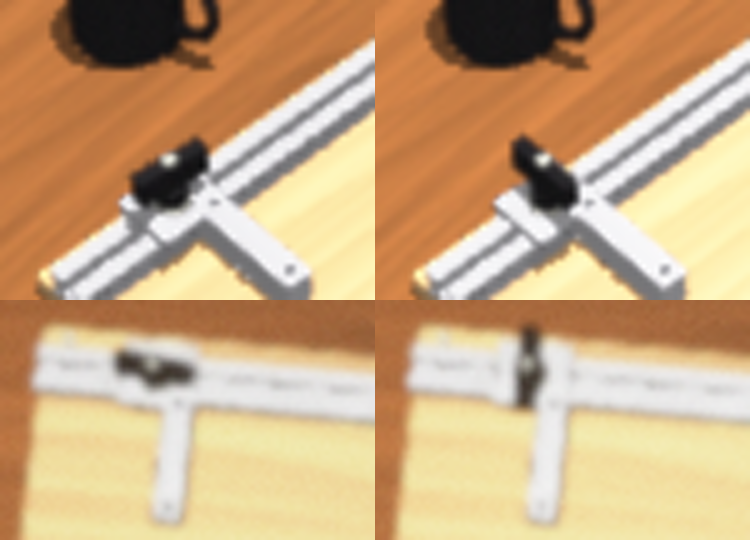

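The bar now stands square across the fence, at (545,175) in the side crop and (530,365) in the top crop. The stop's arm edge moved 1 mm or less. On to the blank.

Call:
arm_command(
  commands=[-0.0515,0.036,0.04,0,0,0,0.9,-0.1037,0.073,0.08,0,0,0,0.9,-0.1037,0.073,0.09,0,0,0,0.9,-0.1037,0.073,0.09,0,0,0,0.9,-0.1037,0.073,0.09,0,0,0,0.9],
)

```text
t: 8.75
eef_pos: [0.4677, -0.3717, 0.1032]
tool_rot: [-0.002, 0.944, 0.329, -0.002]
contact_force: [0.2, -0.2, 0.3]
gripper_width: 0.899
grasp_force: 0.0
```

```bash
python3 go.py .468 -.373 .021 38.5
python3 - <<'E'
from station import *
from h import *
o=get_obs();S=read_camera('side');x,y,w,h=(285,115,90,75)
A=cv2.resize(S['img'][y:y+h,x:x+w,::-1],None,fx=8,fy=8,interpolation=cv2.INTER_CUBIC)
for P in([.5143,-.3749,.06],[.478,-.3245,.06],[.4617,-.42,.06],[.421,-.3697,.06]):
    u=(proj(S,np.array(P))[0]-[x,y]+.5)*8;cv2.circle(A,tuple(int(a) for a in u),3,(0,0,255),-1)
cv2.imwrite('pics/b1.png',A)
E
```

```text
t 8.75 pos [ 0.4677 -0.3717  0.1032] yaw 38.37 F [ 0.2 -0.2  0.3] M [ 0.02 -0.02 -0.01] w 0.899 g 0.0 q7 -0.37
shift [-0.0004  0.0017  0.0822] turn [-0.28  0.1  -0.13]
```

View pics/b1.png

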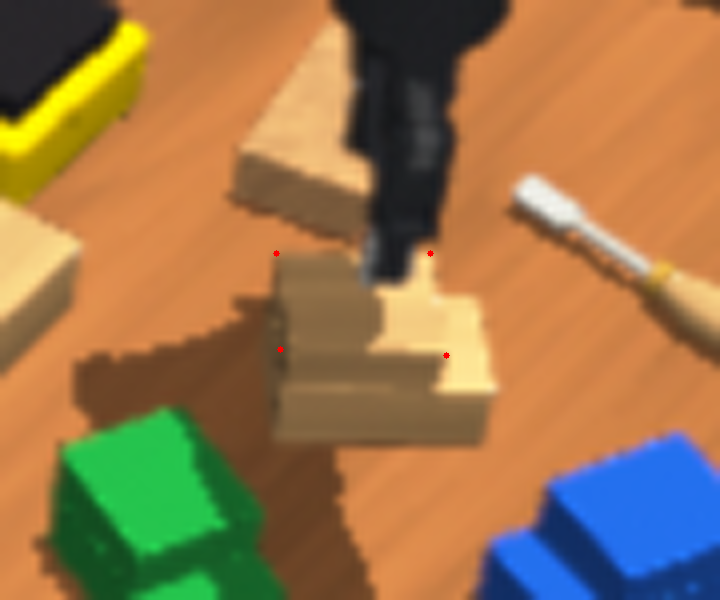

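The fingers straddle the tall part's width, with their line meeting the blank top near (373,300). That's a few mm toward the step from the centre of the tall part, which is fine. Descending.

Call:
arm_command(
  commands=[0.002,0.001,0.03,0,0,0,0.9,0.002,0.001,0.06,0,0,0,0.9,0.002,0.001,0.08,0,0,0,0.9,0.002,0.001,0.082,0,0,0,0.9,0.002,0.001,0.082,0,0,0,0.9,0.002,0.001,0.082,0,0,0,0.6,0.002,0.001,0.082,0,0,0,0.6,0.002,0.001,0.082,0,0,0,0.6],
  force=30,
)

```text
t: 9.6
eef_pos: [0.4737, -0.3715, 0.0255]
tool_rot: [0.001, 0.944, 0.33, 0.001]
contact_force: [0.2, 1.2, 7.5]
gripper_width: 0.726
grasp_force: 33.8
```

Call:
arm_command(
  commands=[0,0,0,0,0,0,0.6,0,0,0,0,0,0,0.6,0,0,0,0,0,0,0.6],
  force=60,
)

```text
t: 9.9
eef_pos: [0.4737, -0.3715, 0.0256]
tool_rot: [0.001, 0.944, 0.33, 0.001]
contact_force: [0.2, 1.5, 8.3]
gripper_width: 0.714
grasp_force: 64.5
```

```bash
python3 go.py .468 -.373 .2 38.5
```

```text
t 9.9 pos [ 0.4737 -0.3715  0.0256] yaw 38.52 F [0.2 1.5 8.3] M [0.56 0.15 0.04] w 0.714 g 64.5 q7 -0.38
shift [-0.0051 -0.0019 -0.1744] turn [ 0.16 -0.09  0.02]
```

Call:
arm_command(
  commands=[0,0,-0.03,0,0,0,0.6,0,0,-0.07,0,0,0,0.6,0,0,-0.11,0,0,0,0.6,0,0,-0.125,0,0,0,0.6,0,0,-0.125,0,0,0,0.6],
)

```text
t: 10.4
eef_pos: [0.4734, -0.3722, 0.1514]
tool_rot: [0.002, 0.944, 0.33, 0.002]
contact_force: [0.1, -0.0, -2.0]
gripper_width: 0.717
grasp_force: 66.2
```

```bash
python3 go.py .562 .0505 .15 85
```

```text
t 10.4 pos [ 0.4734 -0.3722  0.1514] yaw 38.48 F [ 0.1 -0.  -2. ] M [ 0.02 -0.01 -0.01] w 0.717 g 66.2 q7 -0.37
shift [ 0.3324 -0.2758  0.0005] turn [ 3.100e-01  3.000e-02 -4.652e+01]
```

Call:
arm_command(
  commands=[0.332,-0.276,0,0,0,-46.5,0.6,0.332,-0.276,0,0,0,-46.5,0.6,0.332,-0.276,0,0,0,-46.5,0.6,0.332,-0.276,0,0,0,-46.5,0.6,0.332,-0.276,0,0,0,-46.5,0.6,0.332,-0.276,0,0,0,-46.5,0.6,0.332,-0.276,0,0,0,-46.5,0.6,0.332,-0.276,0,0,0,-46.5,0.6],
)

```text
t: 11.2
eef_pos: [0.5523, 0.0221, 0.1465]
tool_rot: [-0.001, 0.737, 0.676, -0.001]
contact_force: [1.9, -0.3, -1.7]
gripper_width: 0.713
grasp_force: 66.1
```

```bash
python3 go.py .562 .0505 .15 85
```

```text
t 11.2 pos [0.5523 0.0221 0.1465] yaw 85.0 F [ 1.9 -0.3 -1.7] M [ 0.02 -0.1  -0.04] w 0.713 g 66.1 q7 -0.4
shift [ 0.0291  0.0071 -0.0035] turn [-0.19  0.01 -0.  ]
```

Call:
arm_command(
  commands=[0.029,0.007,0,0,0,0,0.6,0.029,0.007,0.04,0,0,0,0.6,0.029,0.007,0.08,0,0,0,0.6,0.029,0.007,0.09,0,0,0,0.6,0.029,0.007,0.09,0,0,0,0.6,0.029,0.007,0.09,0,0,0,0.6],
)

```text
t: 11.8
eef_pos: [0.5636, 0.0486, 0.0592]
tool_rot: [0.0, 0.737, 0.675, 0.0]
contact_force: [0.6, 0.3, -0.7]
gripper_width: 0.714
grasp_force: 66.0
```

```bash
python3 go.py .562 .0505 .0436 85
python3 - <<'E'
from station import *
from h import *
T=read_camera('top');S=read_camera('side');x,y,w,h=(165,165,100,75)
A=cv2.resize(S['img'][y:y+h,x:x+w,::-1],None,fx=8,fy=8,interpolation=cv2.INTER_CUBIC)
cv2.imwrite('pics/p1.png',A)
E
```

```text
t 11.8 pos [0.5636 0.0486 0.0592] yaw 84.98 F [ 0.6  0.3 -0.7] M [ 0.09 -0.02  0.02] w 0.714 g 66.0 q7 -0.51
shift [ 0.0017 -0.0018  0.0156] turn [ 0.03 -0.02 -0.02]
```

View pics/p1.png

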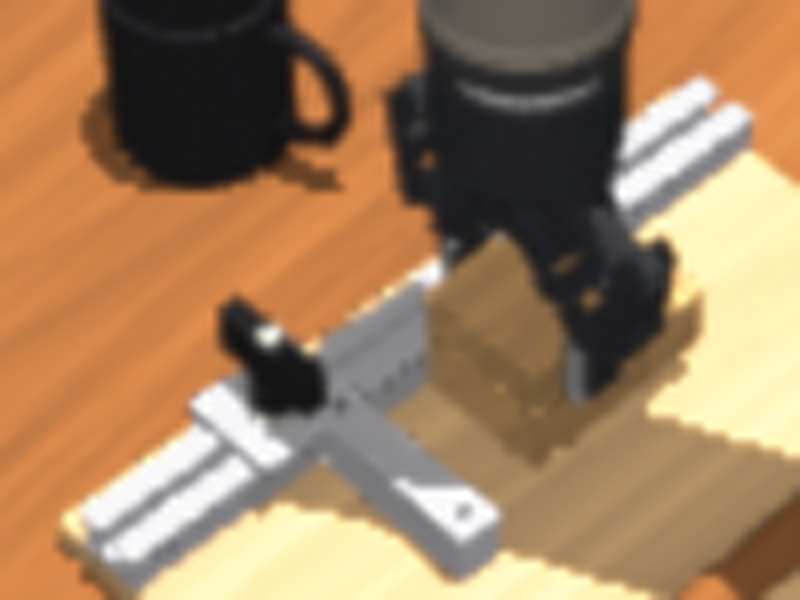

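The view shows the blank held above the board with its full-height end toward the stop and clear gaps to both stop and fence. I'm lowering it until it touches.

Call:
arm_command(
  commands=[0,0,0.008,0,0,0,0.6,0,0,0.014,0,0,0,0.6,0,0,0.016,0,0,0,0.6,0,0,0.018,0,0,0,0.6,0,0,0.018,0,0,0,0.6],
)

```text
t: 12.4
eef_pos: [0.5634, 0.0485, 0.0436]
tool_rot: [0.001, 0.737, 0.675, -0.0]
contact_force: [-10.8, -3.7, 29.9]
gripper_width: 0.715
grasp_force: 69.7
```

```bash
python3 go.py .562 .0505 .0436 85
```

```text
t 12.4 pos [0.5634 0.0485 0.0436] yaw 84.98 F [-10.8  -3.7  29.9] M [-0.36  2.19  0.  ] w 0.715 g 69.7 q7 -0.52
shift [ 0.0019 -0.0015 -0.    ] turn [ 0.04  0.08 -0.02]
```

Call:
arm_command(
  commands=[0,0,-0.002,0,0,0,0.6,0,0,-0.002,0,0,0,0.6,0.003,0,-0.002,0,0,0,0.6,0.003,0,-0.002,0,0,0,0.6],
)

```text
t: 12.8
eef_pos: [0.5644, 0.0505, 0.0436]
tool_rot: [0.001, 0.738, 0.675, 0.0]
contact_force: [-2.0, -2.9, 12.1]
gripper_width: 0.717
grasp_force: 67.6
```

```bash
python3 go.py .562 .0505 .0436 85
```

```text
t 12.8 pos [0.5644 0.0505 0.0436] yaw 84.94 F [-2.  -2.9 12.1] M [-0.57  0.47  0.04] w 0.717 g 67.6 q7 -0.53
shift [-0.0002 -0.0024  0.    ] turn [ 0.1   0.08 -0.06]
```

Call:
arm_command(
  commands=[0.004,0,-0.0004,0,0,0,0.6,0.008,0,-0.0004,0,0,0,0.6,0.012,0,-0.0004,0,0,0,0.6,0.012,0,-0.0004,0,0,0,0.6],
)

```text
t: 13.2
eef_pos: [0.5657, 0.0633, 0.0437]
tool_rot: [0.001, 0.737, 0.675, 0.001]
contact_force: [0.3, -1.1, 6.8]
gripper_width: 0.719
grasp_force: 66.9
```

```bash
python3 go.py .562 .0505 .0436 85
```

```text
t 13.2 pos [0.5657 0.0633 0.0437] yaw 84.97 F [ 0.3 -1.1  6.8] M [-0.21  0.05 -0.04] w 0.719 g 66.9 q7 -0.55
shift [-0.0131 -0.0025  0.0001] turn [ 0.11  0.02 -0.03]
```

Call:
arm_command(
  commands=[0.002,0,0,0,0,0,0.6,0.004,0,0,0,0,0,0.6,0.004,0,0,0,0,0,0.6],
)

```text
t: 13.5
eef_pos: [0.566, 0.0666, 0.0437]
tool_rot: [0.001, 0.738, 0.675, 0.0]
contact_force: [0.0, -2.8, 6.3]
gripper_width: 0.715
grasp_force: 67.1
```

```bash
python3 go.py .562 .0505 .0436 85
```

```text
t 13.5 pos [0.566  0.0666 0.0437] yaw 84.95 F [ 0.  -2.8  6.3] M [-0.48  0.03 -0.04] w 0.715 g 67.1 q7 -0.55
shift [-0.0164 -0.0026  0.0001] turn [ 0.11  0.05 -0.05]
```

Call:
arm_command(
  commands=[0.0015,0,0,0,0,0,0.6,0.003,0,0,0,0,0,0.6,0.003,0,0,0,0,0,0.6],
)

```text
t: 13.8
eef_pos: [0.5663, 0.0695, 0.0437]
tool_rot: [0.001, 0.738, 0.675, 0.0]
contact_force: [-0.9, -3.7, 5.7]
gripper_width: 0.714
grasp_force: 67.2
```

Call:
arm_command(
  commands=[0.0015,0,0,0,0,0,0.6,0.003,0,0,0,0,0,0.6,0.003,0,0,0,0,0,0.6],
)

```text
t: 14.1
eef_pos: [0.5665, 0.0725, 0.0437]
tool_rot: [0.001, 0.738, 0.675, 0.0]
contact_force: [0.4, -2.6, 7.0]
gripper_width: 0.714
grasp_force: 67.2
```

Call:
arm_command(
  commands=[0.001,0,0,0,0,0,0.6,0.002,0,0,0,0,0,0.6,0.002,0,0,0,0,0,0.6],
)

```text
t: 14.4
eef_pos: [0.5667, 0.0743, 0.0437]
tool_rot: [0.001, 0.738, 0.675, 0.0]
contact_force: [-0.1, -3.8, 7.2]
gripper_width: 0.712
grasp_force: 67.2
```

Call:
arm_command(
  commands=[0.001,0,0,0,0,0,0.6,0.002,0,0,0,0,0,0.6,0.002,0,0,0,0,0,0.6],
)

```text
t: 14.7
eef_pos: [0.5669, 0.0763, 0.0437]
tool_rot: [0.001, 0.738, 0.675, 0.0]
contact_force: [0.1, -3.0, 6.6]
gripper_width: 0.717
grasp_force: 67.3
```

Call:
arm_command(
  commands=[0.001,0,0,0,0,0,0.6,0.002,0,0,0,0,0,0.6,0.002,0,0,0,0,0,0.6],
)

```text
t: 15.0
eef_pos: [0.5671, 0.0782, 0.0437]
tool_rot: [0.001, 0.738, 0.675, 0.0]
contact_force: [-0.2, -4.5, 6.7]
gripper_width: 0.715
grasp_force: 67.3
```

Call:
arm_command(
  commands=[0.001,0,0,0,0,0,0.6,0.002,0,0,0,0,0,0.6,0.002,0,0,0,0,0,0.6],
)

```text
t: 15.3
eef_pos: [0.567, 0.0783, 0.0437]
tool_rot: [0.002, 0.738, 0.675, -0.001]
contact_force: [-1.1, -7.9, 9.1]
gripper_width: 0.716
grasp_force: 67.4
```

Contact with the stop. Now toward the fence.

Call:
arm_command(
  commands=[0,0.002,0,0,0,0,0.6,0,0.004,0,0,0,0,0.6,0,0.006,0,0,0,0,0.6,0,0.006,0,0,0,0,0.6],
)

```text
t: 15.7
eef_pos: [0.5702, 0.078, 0.0438]
tool_rot: [0.0, 0.738, 0.675, -0.003]
contact_force: [-10.1, -6.2, 19.9]
gripper_width: 0.719
grasp_force: 68.7
```

Call:
arm_command(
  commands=[0,0.001,0,0,0,0,0.6,0,0.002,0,0,0,0,0.6,0,0.002,0,0,0,0,0.6],
)

```text
t: 16.0
eef_pos: [0.5719, 0.0778, 0.0437]
tool_rot: [0.0, 0.738, 0.675, -0.003]
contact_force: [-11.2, -9.2, 20.5]
gripper_width: 0.718
grasp_force: 68.8
```

Call:
arm_command(
  commands=[0,0.001,0,0,0,0,0.6,0,0.0015,0,0,0,0,0.6,0,0.0015,0,0,0,0,0.6],
)

```text
t: 16.3
eef_pos: [0.5733, 0.0777, 0.0438]
tool_rot: [0.0, 0.738, 0.675, -0.003]
contact_force: [-11.6, -7.7, 20.6]
gripper_width: 0.72
grasp_force: 69.0
```

Call:
arm_command(
  commands=[0,0,-0.001,0,0,0,0.6,0,0.001,-0.001,0,0,0,0.6,0,0.002,-0.001,0,0,0,0.6,0,0.002,-0.001,0,0,0,0.6],
)

```text
t: 16.7
eef_pos: [0.5753, 0.0775, 0.0439]
tool_rot: [-0.0, 0.738, 0.675, -0.003]
contact_force: [-8.8, -6.6, 13.8]
gripper_width: 0.716
grasp_force: 67.8
```

Call:
arm_command(
  commands=[0,0.001,0,0,0,0,0.6,0,0.0015,0,0,0,0,0.6,0,0.0015,0,0,0,0,0.6],
)

```text
t: 17.0
eef_pos: [0.5759, 0.0774, 0.0439]
tool_rot: [-0.001, 0.738, 0.675, -0.004]
contact_force: [-10.1, -6.6, 14.9]
gripper_width: 0.72
grasp_force: 68.2
```

Call:
arm_command(
  commands=[0,0.001,0,0,0,0,0.6,0,0.001,0,0,0,0,0.6,0,0.001,0,0,0,0,0.6],
)

```text
t: 17.3
eef_pos: [0.576, 0.0774, 0.0439]
tool_rot: [-0.001, 0.738, 0.675, -0.005]
contact_force: [-13.8, -6.9, 18.0]
gripper_width: 0.715
grasp_force: 68.6
```

```bash
python3 go.py .5765 .078 .0436 85
python3 - <<'E'
from h import *
from station import get_obs
from scipy.spatial.transform import Rotation as R
q=get_obs()['tool_rot'];print('tool z',R.from_quat([*q[1:],q[0]]).as_matrix()[:,2].round(4))
T=dict(np.load('top0.npz'));b=cv2.GaussianBlur(T['img'][:,:,2],(3,1),0).astype(float)
def edge(cols,r0,r1,th,down,z):
    pts=[]
    for c in cols:
        v=b[r0:r1,c]
        k=[i for i in range(len(v)-1) if (v[i]>=th>v[i+1] if down else v[i]<th<=v[i+1])]
        if k:i=k[-1] if down else k[0];pts.append([c,r0+i+(v[i]-th)/(v[i]-v[i+1])])
    P=ray(T,np.array(pts),z)[:,:2]
    for _ in range(3):
        f=np.polyfit(P[:,1],P[:,0],1);e=P[:,0]-np.polyval(f,P[:,1]);P=P[np.abs(e)<2*e.std()+1e-4]
    print('slope deg',np.degrees(np.arctan(f[0])).round(2),'res mm',(e.std()*1e3).round(2),len(P),f[1].round(4))
edge(range(228,284),170,186,200,True,.04)     # fence front top edge -> board
edge(range(192,282),215,245,105,True,.018)   # board front edge -> bench
# yaw from side camera, board front edge skipped
E
```

```text
t 17.3 pos [0.576  0.0774 0.0439] yaw 84.87 F [-13.8  -6.9  18. ] M [-1.28  2.83 -0.18] w 0.715 g 68.6 q7 -0.56
shift [0.0006 0.0004 0.0003] turn [-0.45  0.32 -0.13]
tool z [-0.0083 -0.0049 -1.    ]
slope deg 6.09 res mm 0.23 56 0.6027
slope deg 5.74 res mm 0.53 90 0.4093
```

Board yaw is about 6°, so I'm turning the blank another 0.8° clockwise, countering the slight tilt, and raising the push toward the stop.

Call:
arm_command(
  commands=[0,0,0,-0.2,0.15,0.4,0.6,0,0,0,-0.4,0.3,0.8,0.6,0.0005,0,0,-0.4,0.3,0.8,0.6,0.001,0,0,-0.4,0.3,0.8,0.6],
)

```text
t: 17.7
eef_pos: [0.5769, 0.0777, 0.0437]
tool_rot: [0.0, 0.743, 0.669, -0.0]
contact_force: [-11.2, -8.6, 14.4]
gripper_width: 0.718
grasp_force: 67.9
```

```bash
python3 go.py .5765 .078 .0436 84
```

```text
t 17.7 pos [0.5769 0.0777 0.0437] yaw 84.04 F [-11.2  -8.6  14.4] M [-1.66  2.24 -0.2 ] w 0.718 g 67.9 q7 -0.58
shift [ 0.0003 -0.0004  0.0001] turn [0.03 0.04 0.04]
```

Call:
arm_command(
  commands=[0.0007,0.0003,0,0,0,0,0.6,0.0015,0.0006,0,-0.15,0.2,0,0.6,0.002,0.001,0,-0.2,0.2,0,0.6,0.002,0.001,0,-0.2,0.2,0,0.6],
)

```text
t: 18.1
eef_pos: [0.5769, 0.0778, 0.0437]
tool_rot: [0.001, 0.743, 0.669, 0.001]
contact_force: [-13.1, -11.7, 18.2]
gripper_width: 0.72
grasp_force: 68.6
```

```bash
python3 go.py .5765 .078 .0436 84
```

```text
t 18.1 pos [0.5769 0.0778 0.0437] yaw 83.99 F [-13.1 -11.7  18.2] M [-2.29  3.12 -0.09] w 0.72 g 68.6 q7 -0.58
shift [ 0.0002 -0.0004  0.0001] turn [ 0.1   0.   -0.01]
```

Call:
arm_command(
  commands=[0.001,0.0007,-0.001,0,0.1,0,0.6,0.002,0.0014,-0.0015,0,0.2,0,0.6,0.003,0.002,-0.0015,0,0.3,0,0.6,0.003,0.002,-0.0015,0,0.3,0,0.6],
)

```text
t: 18.5
eef_pos: [0.5772, 0.078, 0.0438]
tool_rot: [-0.002, 0.744, 0.668, -0.0]
contact_force: [-16.2, -15.5, 14.7]
gripper_width: 0.72
grasp_force: 68.2
```

```bash
python3 go.py .5765 .078 .0436 84
```

```text
t 18.5 pos [0.5772 0.078  0.0438] yaw 83.88 F [-16.2 -15.5  14.7] M [-3.24  3.34 -0.31] w 0.72 g 68.2 q7 -0.57
shift [-0.0001 -0.0007  0.0002] turn [-0.15 -0.09 -0.12]
```

Call:
arm_command(
  commands=[0.001,0.001,-0.0005,-0.1,0,0,0.6,0.002,0.0015,-0.0012,-0.2,0,0,0.6,0.003,0.002,-0.0012,-0.2,0,0,0.6,0.003,0.002,-0.0012,-0.2,0,0,0.6,0.003,0.002,-0.0012,-0.2,0,0,0.6],
  force=80,
)

```text
t: 19.0
eef_pos: [0.5773, 0.0781, 0.044]
tool_rot: [-0.0, 0.744, 0.668, -0.002]
contact_force: [-18.9, -20.4, 13.8]
gripper_width: 0.715
grasp_force: 84.9
```

```bash
python3 go.py .5765 .078 .0436 84
python3 - <<'E'
from station import *
from h import *
T=read_camera('top');S=read_camera('side')
x,y,w,h=(180,180,75,60);A=cv2.resize(S['img'][y:y+h,x:x+w,::-1],(750,600),interpolation=cv2.INTER_CUBIC)
cv2.imwrite('pics/f1.png',A)
E
```

```text
t 19.0 pos [0.5773 0.0781 0.044 ] yaw 83.81 F [-18.9 -20.4  13.8] M [-4.2   4.09 -0.25] w 0.715 g 84.9 q7 -0.58
shift [-0.0002 -0.0007  0.0004] turn [-0.2   0.14 -0.19]
```

View pics/f1.png

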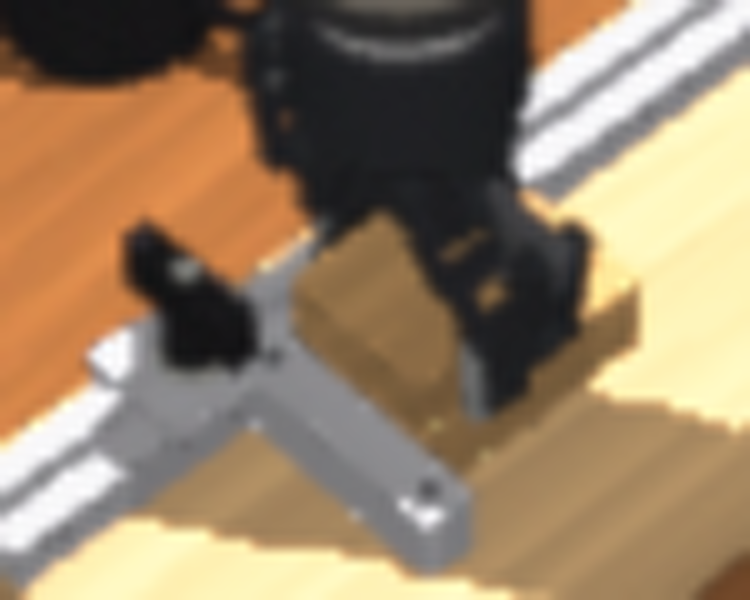

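The view shows the blank's full-height end against the stop arm at (370,370), its side on the fence, and the knob bar still square. A small final trim, then I'll hold.

Call:
arm_command(
  commands=[0,0.0003,0.0003,-0.2,0.15,0,0.6,0,0.0003,0.0005,-0.2,0.15,0,0.6,0,0.0003,0.0005,-0.2,0.15,0,0.6,0,0.0003,0.0005,-0.2,0.15,0,0.6,0,0.0003,0.0005,-0.2,0.15,0,0.6,0,0.0003,0.0005,-0.2,0.15,0,0.6],
)

```text
t: 19.7
eef_pos: [0.5774, 0.0782, 0.0439]
tool_rot: [-0.0, 0.744, 0.668, -0.0]
contact_force: [-21.8, -20.6, 18.5]
gripper_width: 0.712
grasp_force: 85.2
```

```bash
python3 go.py .5765 .078 .0436 84
```

```text
t 19.7 pos [0.5774 0.0782 0.0439] yaw 83.77 F [-21.8 -20.6  18.5] M [-4.2   4.6  -0.52] w 0.712 g 85.2 q7 -0.58
shift [-0.0003 -0.0008  0.0003] turn [-0.02 -0.01 -0.23]
```

```bash
python3 -c "
from station import *
print(hand_in())"
```

```text
the job is handed in; nothing more can be done
None
```

The job is handed in at 19.7 s. The knob is tight and square with the stop moved about 1 mm at most, and the wooden blank is held on the board, pressed with about 20 N each against the stop and the fence; flatness and flushness were judged from the camera and force readings only.

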